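Roll the wooden round into the clamping band

ROBOT

A 6-joint arm with a two-finger parallel gripper is mounted at the origin on the work surface. World frame = base frame: x ahead of the robot, y to its left, z up, the work surface at z = 0. Lengths are in m, angles in rad, forces in N, time in s.
With the tool pointing down it reaches from about 0.35 to 0.85 m from the base axis. Payload 8.1 kg.
Tool frame: the origin (TCP) lies at the centre of the arm's flange, where the gripper is bolted on; the fingertips stand 186 mm ahead of it and the grasp point (between the pads) lies 167 mm ahead of it; z points along the fingers, y is the line along which they close (so a half turn about z gives the same grasp; the last joint's range is limited). The gripper opens to 93 mm and grips with 3 to 60 N. Pads are 15 mm wide; open, the fingers measure 128 mm over their backs; the gripper's body (75 mm by 188 mm) begins 65 mm behind the grasp point.
Start: joints at [-1.399, 0.13, 1.488, -0, 1.523, -0.085], TCP at [0.152, -0.58, 0.405] pointing down, gripper open.
Joint ranges: [-2.96, 2.96], [-0.89, 2.26], [0.02, 2.5], [-1.34, 4.48], [0, 2.73], [-2.66, 2.66]. Speed limits (rad/s): [2.39, 2.39, 2.79, 3.14, 3.14, 3.14].

INTERFACE

Orientations are given as a rotation vector (axis times angle).
In Python, from plant import read_state, read_camera, camera_params, robot gives the robot as it stands.
- The arm moves only by the tool carry_out, never from a script. Its argument "targets" is a list of rows, each an object of numbers: "hand": the opening in per cent of the stroke, from 0 (shut) to 100 (fully open); "x", "y", "z": the shift along the tool's x, y, z in m; "ax", "ay", "az": the turn, a rotation vector about the tool's x, y, z in rad. In form: [{"hand": .., "x": .., "y": .., "z": .., "ax": .., "ay": .., "az": ..}, ...]. A call has 1 to 8 rows; each row is the pose to reach, as a shift and turn from the pose commanded when the call began, along the tool's axes at that moment; what a row does not reach only later rows make up. A row lasts 1/8 s, in which the tool goes at most 62.5 mm and 10.7 degrees, less where a joint would pass 70% of its speed; a pose out of reach is approached as far as the arm can. A call with a gripper value outside its range is refused whole. The fingers move at their own pace and stop on an object; "newtons" is the grip in N (left out, the last holds). Time passes only in rows, so rows that repeat a pose let the fingers close. It gives the time, the measured TCP pose, the force, the opening and the grip force at its end, in the units of the state.
- read_state(): the state, without advancing time (a new reading comes with each control period).
- read_camera(name): name is "side" or "top"; returns (picture, depth): 384x512x3 uint8, blue, green, red; 384x512 float32, m along the optical axis (not along the pixel's ray), 0 where there is no reading.
- camera_params(name): a dict with "fx", "fy", "cx", "cy" (pixels), "position" and "rotation" of the camera in the world. Camera axes: x right, y up, looking along -z (the intrinsics and any distortion apply to the point x, -y, -z); pixel columns grow to the right and rows downward; lengths in m; the calibration is good to about 2 mm. A picture is of the moment at which its call begins. camera_params takes no time and is no camera call.
- robot.close_job(): hands the job in; it is judged then, once.
The state is a dict: "t": time; "q": joint angles; "dq": joint speeds; "joint_torque": joint torques, N m; "tool_pos": TCP position; "orientation": TCP orientation; "force": force on the tool from outside, world axes, zero at the start; "wrist_torque": the same for the moment, N m; "opening": finger opening in m; "gripper_force": force on a finger pad.
Only numpy, scipy, OpenCV 4.12 (cv2) and the standard library are available. Lean on these libraries where they do the work, as an engineer would, in place of code of your own. Each camera call takes 0.05 s, during which the arm holds its last target. There are 200 camera calls.

TASK

On the plywood clamping board, roll the loose wooden round across to the red band between the two open clamps by pushing along its top with the fingertips, in as many strokes as you like, until it lies inside the band and parallel to it, about midway between the clamps, then leave it there at rest. It must really roll over, not skid; never shove it low on its side, pinch it or lift it, and do not disturb any of the other things.

Things in the scene. Friction and masses are not known exactly. Their poses are not given: they have to be found in the camera images.
- board: fixed plywood clamping board on the bench, 360 (its x) x 420 (its y) x 12 mm thick; origin at the centre of its underside, on the bench top. A flat painted red band, 200 (x) x 70 (y) mm, crosses its middle, long side along the board's x. An open steel toggle clamp with a red handle is screwed down just beyond each end of the band, at x from +-117 to +-182 mm, y within +-25 mm, up to 85 mm above the bench. The round rolls along the board's y axis
- band (a point): centre of the red band, on the board's top face (12 mm above the bench), axes as the board's
- round: loose round of brown wood, a plain solid cylinder 50 mm in diameter and 160 mm long, about 0.15 to 0.31 kg, with a blue line painted along it; origin at its centre, x along its axis, z towards the blue line (on top at the start). It starts lying on the board, nearly parallel to the band, 95 to 135 mm to one side or the other of it. Rolling resistance is enough that it stops within a few mm when let go at low speed; it does not roll off by itself
- jar: loose closed amber glass jar, 56 mm in diameter, 75 mm high, standing on the board on the other side of the band from the round; origin at the centre of its base. To be left alone
- offcut: loose pale wood block 40 x 55 x 25 mm near a far corner of the board; origin at the centre of its underside. To be left alone
- tape: loose yellow ring of tape, 52 mm outside diameter, 24 mm high, near a near corner of the board; origin at the centre of its underside. To be left alone
- hammer: hammer lying on the bench left of the board. To be left alone
- tin: upright tin with a green label, 74 mm in diameter, 110 mm high, on the bench right of the board. To be left alone
- mug: blue mug, 80 mm in diameter, 92 mm high, on the bench right of the board. To be left alone
Not all that is in view belongs to the job. Of the things shaped like the round, the brown one is meant.

How it is judged:
On the way:
1. the round has rolled about half a turn, its blue line underneath (angle between round's own z axis and vertical above 2.3 rad), for 0.05 s.
At the end, for the whole second after the job is handed in: the round lies at rest on the board, its centre within 12 mm of the red band's centre line and within 25 mm of the band's middle lengthwise, its axis within 0.15 rad of the band's, and none of the other things has moved 15 mm (y of round in the frame of band between -0.012 and 0.012 m and x of round in the frame of band between -0.025 and 0.025 m and z of round in the frame of band between 0.021 and 0.029 m and angle between the x axis of round and the x axis of board, either way round below 0.15 rad and linear speed of round below 0.01 m/s and angular speed of round below 0.3 rad/s and distance of each of jar, offcut, tape, hammer, tin, mug from where it was at the start of the episode below 0.015 m); the robot touches nothing.
It fails at once if the round is lifted or stood up off the board by more than 12 mm (z of round in the frame of band above 0.037 m).
It fails at once if the round is shoved low on its side or pinched: the fingers push it while the grasp point between their pads (about 19 mm behind the fingertips) is lower than the round's top, 50 mm above the board (contact force between the fingers and round above 1 N and z of the grasp point in the frame of band below 0.05 m).
It fails at once if another thing is moved by more than 15 mm (distance of any of jar, offcut, tape, hammer, tin, mug from where it was at the start of the episode above 0.015 m).
It also fails if it takes over 58 s, if anything falls off the work surface, if the arm or the gripper's body presses on something with over 40 N, if the wrist force passes 120 N, or if a joint passes its speed limit or range.

## Working session

There is one attempt and no reset: what is moved stays moved. The work goes in short steps, Python scripts to look and compute and a tool call to move; the robot and the scene stay as the last step left them, time stands still between calls to the robot, and variables do not carry over. Pictures are saved under pics/ and viewed, at most 10 in all, crops included, and the job is handed in when it is done.

Besides the shell and the picture viewer there is one more tool, called after "Request:" as a command line: name --argument value ..., lists and objects as JSON in quotes. carry_out: Moves the arm, as the interface text tells. Its arguments: {"type":"object","properties":{"targets":{"type":"array","items":{"type":"object","properties":{"hand":{"type":"number"},"x":{"type":"number"},"y":{"type":"number"},"z":{"type":"number"},"ax":{"type":"number"},"ay":{"type":"number"},"az":{"type":"number"}}}},"newtons":{"type":"number"}},"required":["targets"]}

```bash
mkdir -p pics; ls
cat > h.py <<'E'
import numpy as np, cv2
from plant import read_state, read_camera, camera_params, robot
from scipy.spatial.transform import Rotation as R
def Rm(p):
    r=np.array(p["rotation"],float)
    return r if r.shape==(3,3) else R.from_rotvec(r).as_matrix() if r.size==3 else R.from_quat(r).as_matrix()
def w(p,u,v,d):
    u=np.asarray(u,float);v=np.asarray(v,float)
    c=np.stack([(u-p["cx"])/p["fx"]*d,-(v-p["cy"])/p["fy"]*d,-d*np.ones_like(u)],-1)
    return c@Rm(p).T+np.array(p["position"])
def onz(p,u,v,z):
    o=np.array(p["position"]);a=w(p,u,v,1.0)-o
    return o+a*((z-o[2])/a[...,2])[...,None]
E
python3 - <<'E'
from h import *
for n in("top","side"):
    im,d=read_camera(n);cv2.imwrite(f"pics/{n}0.png",im);np.save(f"pics/{n}0.npy",d);print(n,camera_params(n))
s=read_state();print(s)
E
```

```text
pics
top {'fx': 353.1860428791656, 'fy': 353.1860428791656, 'cx': 264.1439309393708, 'cy': 188.95517914248668, 'position': array([ 3.87957719e-01, -8.65758124e-04,  1.14509432e+00]), 'rotation': array([ 0.09467442, -0.05593779, -1.56473675])}
side {'fx': 496.5068151739711, 'fy': 496.5068151739711, 'cx': 258.6945903560052, 'cy': 196.882204964962, 'position': array([ 0.06992209, -1.1767008 ,  0.97423355]), 'rotation': array([ 0.924272  , -0.16299912, -0.32825999])}
{'t': 0.1, 'q': array([-1.39941604e+00,  1.31082683e-01,  1.48915230e+00, -1.59778275e-05,
        1.52303600e+00, -8.53950089e-02]), 'dq': array([ 7.14400654e-04, -1.55502308e-03, -2.01374319e-03, -9.16029358e-04,
       -1.03812195e-04, -6.73769678e-05]), 'joint_torque': array([ 1.35026665e-03, -5.61337316e+01, -4.93098021e+01,  7.69412192e-02,
        2.90406105e-02, -4.97964106e-05]), 'tool_pos': array([ 0.15236363, -0.58011672,  0.4038038 ]), 'orientation': array([-3.11407370e+00, -4.02021148e-01,  1.38278167e-04]), 'force': array([ 0.06426807, -0.26988746, -0.16358252]), 'wrist_torque': array([-0.01193254,  0.01148599, -0.05300874]), 'gripper_force': 0.0, 'opening': 0.09286296239673174}
```

View pics/top0.png

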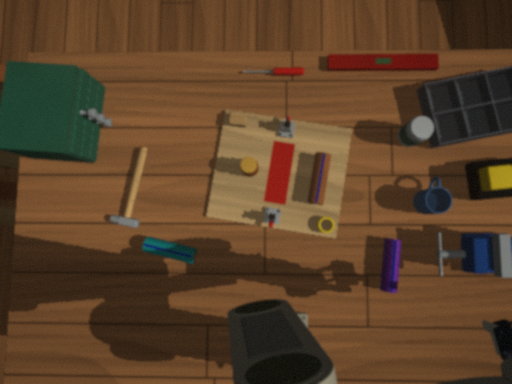

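View pics/side0.png

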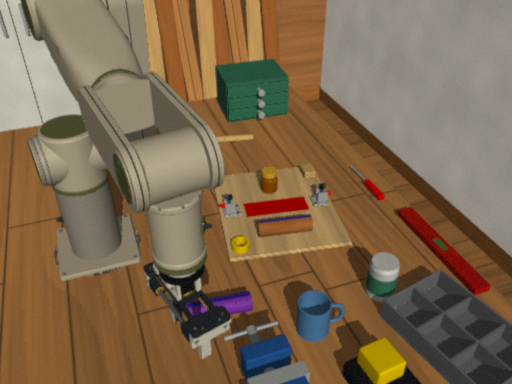

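The three round-shaped things in the top view are brown on the board (319,178), purple (391,265) and teal (169,250). The brown one, with a blue line, on the board beside the red band fits the description. I'll confirm it in an enlarged crop.

Run:
```python
from h import *
im=cv2.imread("pics/top0.png")
c=cv2.resize(im[100:245,195:365],None,fx=4,fy=4,interpolation=cv2.INTER_CUBIC);cv2.imwrite("pics/crop0.png",cv2.convertScaleAbs(c,alpha=1.6))
```

```text
(no output)
```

View pics/crop0.png

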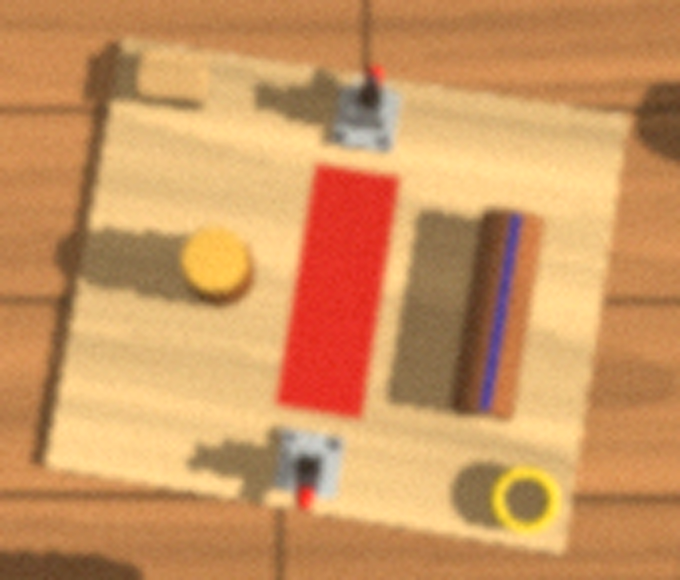

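The crop confirms it. The brown cylinder has its blue line on top from crop (517,214) to (485,410), with the red band to its left; the jar is at (217,265) and the tape at (525,500).

```bash
cat >> h.py <<'E'
def meas(im,d,p):
    """band axis pose and round pose from a top image"""
    hsv=cv2.cvtColor(im,cv2.COLOR_BGR2HSV)
    return hsv
E
python3 - <<'E'
from h import *
p=camera_params("top")
f=lambda L,z:onz(p,*(np.array(L,float).T/4+np.array([[195],[100]])),np.float64(z))
b=f([(317,165),(399,177),(361,416),(278,403)],.012)
print("band",b.round(4),"c",b.mean(0),"long",np.linalg.norm(b[0]-b[3]),"short",np.linalg.norm(b[0]-b[1]))
ax=(b[0]+b[1]-b[2]-b[3])/2;ax/=np.linalg.norm(ax);ang=np.arctan2(ax[1],ax[0]);print("ang",ang)
B=np.array([[ax[0],ax[1]],[-ax[1],ax[0]]])
l=f([(517,214),(485,410)],.062);print("line",l.round(4),np.linalg.norm(l[0]-l[1]))
for n,L,z in[("line",[(517,214),(485,410)],.062),("outline",[(487,210),(543,217),(512,417),(456,410)],.037),("jar",[(217,262)],.087),("tape",[(525,500)],.036),("clamptop",[(375,73),(306,498)],.08)]:
    q=f(L,z);print(n,((q-b.mean(0))[:,:2]@B.T).round(4).tolist())
d=np.load("pics/top0.npy")
u,v=np.array([500,320])/4+[195,100];dd=d[int(v),int(u)];print("depth z on top",w(p,u,v,dd))
u,v=np.array([340,290])/4+[195,100];dd=d[int(v),int(u)];print("depth z on band",w(p,u,v,dd))
s=read_state();print(R.from_rotvec(s["orientation"]).as_matrix().round(3))
E
```

```text
band [[ 0.6535 -0.0046  0.012 ]
 [ 0.6436 -0.0714  0.012 ]
 [ 0.4487 -0.0405  0.012 ]
 [ 0.4589  0.0261  0.012 ]] c [ 0.55118778 -0.02262649  0.012     ] long 0.19703591943024748 short 0.06750417857193619
ang -0.15686443542056006
line [[ 0.6032 -0.1595  0.062 ]
 [ 0.4511 -0.1335  0.062 ]] 0.1542978848469111
line [[0.0727, -0.127], [-0.0816, -0.1252]]
outline [[0.0777, -0.106], [0.0791, -0.1505], [-0.0817, -0.1495], [-0.0833, -0.1056]]
jar [[-0.0049, 0.0942]]
tape [[-0.1439, -0.1691]]
clamptop [[0.1608, -0.0012], [-0.1698, -0.0009]]
depth z on top [ 0.52019561 -0.14531111  0.06403333]
depth z on band [ 0.55064095 -0.02355604  0.01190094]
[[ 0.967  0.254 -0.   ]
 [ 0.254 -0.967  0.002]
 [ 0.    -0.002 -1.   ]]
```

```bash
cat >> h.py <<'E'
A=-0.157; C=np.array([0.5512,-0.0226,0.012])
X=np.array([np.cos(A),np.sin(A),0]);Y=np.array([-np.sin(A),np.cos(A),0]);Z=np.array([0,0,1.])
RT=np.stack([Y,X,-Z],1)   # tool x = board y, tool y = board x
def delta(bx,by,tip):
    """tool-frame shift & turn to put fingertips at band-frame (bx,by), world tip height"""
    s=read_state();T=R.from_rotvec(s["orientation"]).as_matrix()
    g=C+bx*X+by*Y;g[2]=tip+.186
    return (T.T@(g-s["tool_pos"])).round(4),R.from_matrix(T.T@RT).as_rotvec().round(4)
def where():
    s=read_state();q=s["tool_pos"]-C;T=R.from_rotvec(s["orientation"]).as_matrix()
    tip=s["tool_pos"]+.186*T[:,2]
    return "t %.2f tip band x %.4f y %.4f z(world) %.4f F %s yawerr %s"%(s["t"],(tip-C)@X,(tip-C)@Y,tip[2],s["force"].round(1),R.from_matrix(T.T@RT).as_rotvec().round(3))
E
python3 -c "
from h import *
print(delta(-.003,-.138,.11));print(where())"
```

```text
(array([ 0.4691, -0.3126,  0.1084]), array([-1.400e-03, -1.100e-03, -1.157e+00]))
t 0.10 tip band x -0.3069 y -0.6127 z(world) 0.2178 F [ 0.1 -0.3 -0.2] yawerr [-1.000e-03 -1.000e-03 -1.157e+00]
```

Request:
carry_out --targets '[{"hand":100,"x":0.047,"y":-0.031,"z":0,"az":-0.116},{"hand":100,"x":0.094,"y":-0.062,"z":0,"az":-0.232},{"hand":100,"x":0.141,"y":-0.094,"z":0,"az":-0.348},{"hand":100,"x":0.188,"y":-0.125,"z":0,"az":-0.464},{"hand":100,"x":0.235,"y":-0.156,"z":0,"az":-0.58},{"hand":100,"x":0.282,"y":-0.188,"z":0,"az":-0.696},{"hand":100,"x":0.329,"y":-0.219,"z":0,"az":-0.812},{"hand":100,"x":0.376,"y":-0.25,"z":0,"az":-0.928}]'

```text
schema error: expected keys hand, x, y, z, ax, ay, az
```

```bash
python3 -c "
from h import *
print(delta(-.003,-.138,.08));print(where())"
```

```text
(array([ 0.4691, -0.3126,  0.1384]), array([-1.400e-03, -1.100e-03, -1.157e+00]))
t 0.10 tip band x -0.3069 y -0.6127 z(world) 0.2178 F [ 0.1 -0.3 -0.2] yawerr [-1.000e-03 -1.000e-03 -1.157e+00]
```

Request:
carry_out --targets '[{"hand":100,"x":0.047,"y":-0.031,"z":0,"ax":0,"ay":0,"az":-0.116},{"hand":100,"x":0.094,"y":-0.062,"z":0,"ax":0,"ay":0,"az":-0.232},{"hand":100,"x":0.141,"y":-0.094,"z":0,"ax":0,"ay":0,"az":-0.348},{"hand":100,"x":0.188,"y":-0.125,"z":0,"ax":0,"ay":0,"az":-0.464},{"hand":100,"x":0.235,"y":-0.156,"z":0,"ax":0,"ay":0,"az":-0.58},{"hand":100,"x":0.282,"y":-0.188,"z":0,"ax":0,"ay":0,"az":-0.696},{"hand":100,"x":0.329,"y":-0.219,"z":0,"ax":0,"ay":0,"az":-0.812},{"hand":100,"x":0.376,"y":-0.25,"z":0,"ax":0,"ay":0,"az":-0.928}]'

```text
t: 1.1
tool_pos: [0.4534, -0.2414, 0.4045]
orientation: [-2.603, -1.759, 0.0]
force: [0.2, -1.0, 0.1]
opening: 0.0932
gripper_force: 0.0
```

```bash
python3 -c "
from h import *
print(delta(-.003,-.138,.08));print(where())"
```

```text
(array([0.1043, 0.037 , 0.1385]), array([-2.000e-04, -0.000e+00, -2.253e-01]))
t 1.10 tip band x -0.0624 y -0.2314 z(world) 0.2185 F [ 0.2 -1.   0.1] yawerr [-0.    -0.    -0.225]
```

Request:
carry_out --targets '[{"hand":100,"x":0.03,"y":0.01,"z":0.04,"ax":0,"ay":0,"az":-0.075},{"hand":100,"x":0.06,"y":0.02,"z":0.08,"ax":0,"ay":0,"az":-0.15},{"hand":100,"x":0.09,"y":0.03,"z":0.11,"ax":0,"ay":0,"az":-0.225},{"hand":100,"x":0.104,"y":0.037,"z":0.13,"ax":0,"ay":0,"az":-0.228},{"hand":100,"x":0.104,"y":0.037,"z":0.135,"ax":0,"ay":0,"az":-0.228},{"hand":100,"x":0.104,"y":0.037,"z":0.135,"ax":0,"ay":0,"az":-0.228}]'

```text
t: 1.85
tool_pos: [0.5256, -0.1609, 0.2697]
orientation: [-2.389, -2.039, 0.001]
force: [0.3, -1.0, 0.3]
opening: 0.0931
gripper_force: 0.0
```

```bash
python3 -c "
from h import *
print(delta(-.003,-.138,.062));print(where())
im,d=read_camera('side');c=im[140:280,190:370];cv2.imwrite('pics/s1.png',cv2.resize(c,None,fx=4,fy=4,interpolation=cv2.INTER_CUBIC))"
```

```text
(array([0.0026, 0.0006, 0.0217]), array([-0.0009,  0.0001, -0.0011]))
t 1.85 tip band x -0.0038 y -0.1406 z(world) 0.0837 F [ 0.3 -1.   0.3] yawerr [-0.001  0.    -0.001]
```

View pics/s1.png

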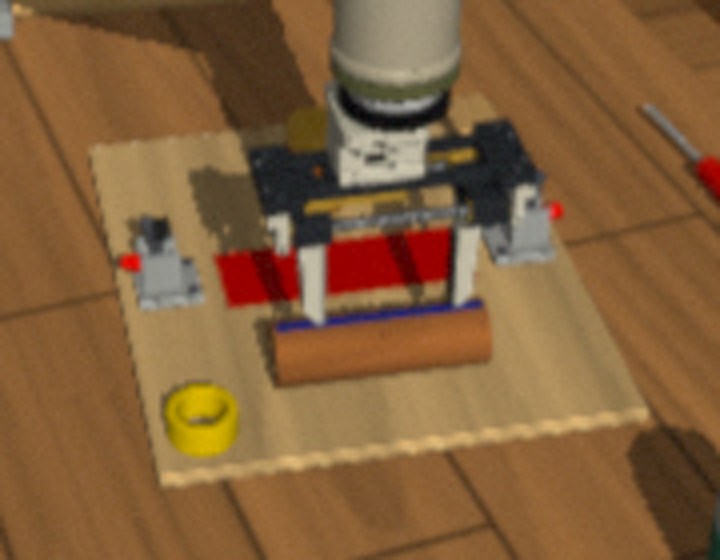

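The side view shows both fingertips just above the round, at crop (313,320) and (462,300), well inside its ends (275 to 490). Next I lower onto the top slowly.

Request:
carry_out --targets '[{"hand":100,"x":0.002,"y":0,"z":0.008,"ax":0,"ay":0,"az":0},{"hand":100,"x":0.002,"y":0,"z":0.016,"ax":0,"ay":0,"az":0},{"hand":100,"x":0.002,"y":0,"z":0.02,"ax":0,"ay":0,"az":0},{"hand":100,"x":0.002,"y":0,"z":0.022,"ax":0,"ay":0,"az":0},{"hand":100,"x":0.002,"y":0,"z":0.022,"ax":0,"ay":0,"az":0}]'

```text
t: 2.52
tool_pos: [0.5263, -0.1587, 0.2478]
orientation: [-2.39, -2.039, 0.0]
force: [-0.7, -0.6, 0.2]
opening: 0.093
gripper_force: 0.2
```

```bash
python3 -c "
from h import *
print(where())"
```

```text
t 2.52 tip band x -0.0033 y -0.1383 z(world) 0.0618 F [-0.7 -0.6  0.2] yawerr [-0.     0.    -0.001]
```

Request:
carry_out --targets '[{"hand":100,"x":0,"y":0,"z":0.001,"ax":0,"ay":0,"az":0},{"hand":100,"x":0,"y":0,"z":0.0015,"ax":0,"ay":0,"az":0}]'

```text
t: 2.78
tool_pos: [0.5265, -0.1588, 0.2472]
orientation: [2.389, 2.039, 0.0]
force: [-5.1, -0.4, 10.0]
opening: 0.0932
gripper_force: 4.6
```

```bash
python3 -c "
from h import *
print(where())"
```

```text
t 2.77 tip band x -0.0029 y -0.1385 z(world) 0.0612 F [-5.1 -0.4 10. ] yawerr [ 0.001  0.001 -0.001]
```

Request:
carry_out --targets '[{"hand":100,"x":0.004,"y":0,"z":0,"ax":0,"ay":0,"az":0},{"hand":100,"x":0.011,"y":0,"z":0,"ax":0,"ay":0,"az":0},{"hand":100,"x":0.018,"y":0,"z":0,"ax":0,"ay":0,"az":0},{"hand":100,"x":0.025,"y":0,"z":0,"ax":0,"ay":0,"az":0},{"hand":100,"x":0.032,"y":0,"z":0,"ax":0,"ay":0,"az":0},{"hand":100,"x":0.039,"y":0,"z":0,"ax":0,"ay":0,"az":0},{"hand":100,"x":0.044,"y":0,"z":0,"ax":0,"ay":0,"az":0},{"hand":100,"x":0.044,"y":0,"z":0,"ax":0,"ay":0,"az":0}]'

```text
t: 3.78
tool_pos: [0.5339, -0.115, 0.2481]
orientation: [2.388, 2.039, 0.001]
force: [-4.5, 1.8, 12.2]
opening: 0.0928
gripper_force: 6.4
```

```bash
python3 -c "
from h import *
print(where())
im,d=read_camera('side');c=im[140:280,190:370];cv2.imwrite('pics/s2.png',cv2.resize(c,None,fx=4,fy=4,interpolation=cv2.INTER_CUBIC))"
```

```text
t 3.77 tip band x -0.0023 y -0.0940 z(world) 0.0621 F [-4.5  1.8 12.2] yawerr [ 0.002  0.    -0.   ]
```

View pics/s2.png

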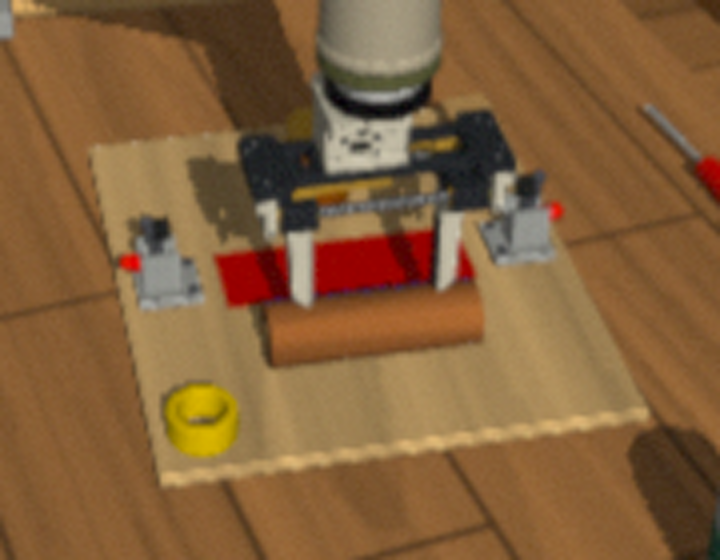

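The round has rolled about 22 mm: the blue line has turned away to the front edge, and the axis is still parallel. I repeat the stroke.

Request:
carry_out --targets '[{"hand":100,"x":0,"y":0,"z":-0.006,"ax":0,"ay":0,"az":0},{"hand":100,"x":-0.002,"y":0,"z":-0.014,"ax":0,"ay":0,"az":0},{"hand":100,"x":-0.014,"y":0,"z":-0.014,"ax":0,"ay":0,"az":0},{"hand":100,"x":-0.023,"y":0,"z":-0.014,"ax":0,"ay":0,"az":0},{"hand":100,"x":-0.023,"y":0,"z":-0.007,"ax":0,"ay":0,"az":0},{"hand":100,"x":-0.023,"y":0,"z":-0.002,"ax":0,"ay":0,"az":0},{"hand":100,"x":-0.023,"y":0,"z":0,"ax":0,"ay":0,"az":0},{"hand":100,"x":-0.023,"y":0,"z":0,"ax":0,"ay":0,"az":0}]'

```text
t: 4.82
tool_pos: [0.5296, -0.138, 0.2468]
orientation: [-2.39, -2.039, 0.001]
force: [-5.7, -0.0, 9.7]
opening: 0.0932
gripper_force: 5.1
```

Request:
carry_out --targets '[{"hand":100,"x":0.004,"y":0,"z":0,"ax":0,"ay":0,"az":0},{"hand":100,"x":0.011,"y":0,"z":0,"ax":0,"ay":0,"az":0},{"hand":100,"x":0.018,"y":0,"z":0,"ax":0,"ay":0,"az":0},{"hand":100,"x":0.025,"y":0,"z":0,"ax":0,"ay":0,"az":0},{"hand":100,"x":0.032,"y":0,"z":0,"ax":0,"ay":0,"az":0},{"hand":100,"x":0.039,"y":0,"z":0,"ax":0,"ay":0,"az":0},{"hand":100,"x":0.044,"y":0,"z":0,"ax":0,"ay":0,"az":0},{"hand":100,"x":0.044,"y":0,"z":0,"ax":0,"ay":0,"az":0}]'

```text
t: 5.82
tool_pos: [0.5369, -0.0939, 0.248]
orientation: [2.389, 2.04, 0.0]
force: [-7.3, 2.0, 19.1]
opening: 0.0929
gripper_force: 9.4
```

```bash
python3 -c "
from h import *
print(where())
im,d=read_camera('side');p=camera_params('side')
v,u=np.mgrid[0:384,0:512];P=(w(p,u,v,d)-C)
x=P@X;y=P@Y;z=P[...,2];hsv=cv2.cvtColor(im,cv2.COLOR_BGR2HSV)
for xc in(-.07,-.02,0,.02,.07):
    m=(d>0)&(abs(x-xc)<.008)&(y<0)&(y>-.17)&(z>.01)&(z<.048)
    print(xc,m.sum(),'front y',np.percentile(y[m],3) if m.sum() else 0, 'fit', np.median(y[m]+np.sqrt(np.maximum(0,.025**2-(z[m]-.025)**2))) if m.sum() else 0)
m=(d>0)&(y<.02)&(y>-.17)&(z>.01)&(z<.045)&(abs(x)<.1);print('x range',np.percentile(x[m],[1,99]))
"
```

```text
t 5.83 tip band x -0.0029 y -0.0727 z(world) 0.0620 F [-7.3  2.  19.1] yawerr [ 0.001  0.    -0.   ]
-0.07 73 front y -0.10611312747530596 fit -0.07761444833512803
-0.02 65 front y -0.10627575922303226 fit -0.0781249287468809
0 66 front y -0.10558420458406413 fit -0.0783974043456161
0.02 58 front y -0.10717152319584188 fit -0.07745058512378775
0.07 60 front y -0.10810523713886291 fit -0.07909331433700105
x range [-0.08361086  0.07465691]
```

Request:
carry_out --targets '[{"hand":100,"x":0,"y":0,"z":-0.006,"ax":0,"ay":0,"az":0},{"hand":100,"x":-0.002,"y":0,"z":-0.014,"ax":0,"ay":0,"az":0},{"hand":100,"x":-0.014,"y":0,"z":-0.014,"ax":0,"ay":0,"az":0},{"hand":100,"x":-0.021,"y":0,"z":-0.014,"ax":0,"ay":0,"az":0},{"hand":100,"x":-0.021,"y":0,"z":-0.007,"ax":0,"ay":0,"az":0},{"hand":100,"x":-0.021,"y":0,"z":-0.002,"ax":0,"ay":0,"az":0},{"hand":100,"x":-0.021,"y":0,"z":-0.0003,"ax":0,"ay":0,"az":0},{"hand":100,"x":-0.021,"y":0,"z":-0.0003,"ax":0,"ay":0,"az":0}]'

```text
t: 6.88
tool_pos: [0.5332, -0.1152, 0.247]
orientation: [-2.39, -2.039, 0.001]
force: [-5.6, -0.2, 8.6]
opening: 0.093
gripper_force: 4.8
```

Request:
carry_out --targets '[{"hand":100,"x":0.004,"y":0,"z":0,"ax":0,"ay":0,"az":0},{"hand":100,"x":0.011,"y":0,"z":0,"ax":0,"ay":0,"az":0},{"hand":100,"x":0.018,"y":0,"z":0,"ax":0,"ay":0,"az":0},{"hand":100,"x":0.025,"y":0,"z":0,"ax":0,"ay":0,"az":0},{"hand":100,"x":0.032,"y":0,"z":0,"ax":0,"ay":0,"az":0},{"hand":100,"x":0.039,"y":0,"z":0,"ax":0,"ay":0,"az":0},{"hand":100,"x":0.044,"y":0,"z":0,"ax":0,"ay":0,"az":0},{"hand":100,"x":0.044,"y":0,"z":0,"ax":0,"ay":0,"az":0}]'

```text
t: 7.88
tool_pos: [0.5405, -0.0711, 0.248]
orientation: [2.389, 2.04, 0.001]
force: [-6.3, 0.5, 15.7]
opening: 0.0929
gripper_force: 8.1
```

Request:
carry_out --targets '[{"hand":100,"x":0,"y":0,"z":-0.006,"ax":0,"ay":0,"az":0},{"hand":100,"x":-0.002,"y":0,"z":-0.014,"ax":0,"ay":0,"az":0},{"hand":100,"x":-0.014,"y":0,"z":-0.014,"ax":0,"ay":0,"az":0},{"hand":100,"x":-0.021,"y":0,"z":-0.014,"ax":0,"ay":0,"az":0}]'

```text
t: 8.38
tool_pos: [0.5366, -0.0934, 0.2603]
orientation: [-2.39, -2.039, 0.0]
force: [-0.4, 0.3, -0.3]
opening: 0.0928
gripper_force: 0.0
```

```bash
cat > m.py <<'E'
from h import *
print(where())
im,d=read_camera('side');p=camera_params('side')
v,u=np.mgrid[0:384,0:512];P=(w(p,u,v,d)-C)
x=P@X;y=P@Y;z=P[...,2]
for xc in(-.07,-.02,0,.02,.07):
    m=(d>0)&(abs(x-xc)<.008)&(y<0.03)&(y>-.17)&(z>.01)&(z<.048)
    print(xc,m.sum(),'fit', np.median(y[m]+np.sqrt(np.maximum(0,.025**2-(z[m]-.025)**2))) if m.sum() else 0)
m=(d>0)&(y<.03)&(y>-.17)&(z>.01)&(z<.045)&(abs(x)<.1);print('x range',np.percentile(x[m],[1,99]))
cv2.imwrite('pics/last.png',cv2.resize(im[140:280,190:370],None,fx=4,fy=4,interpolation=cv2.INTER_CUBIC))
E
python3 m.py
```

```text
t 8.38 tip band x -0.0033 y -0.0722 z(world) 0.0743 F [-0.4  0.3 -0.3] yawerr [-0.     0.    -0.001]
-0.07 70 fit -0.05452309821487959
-0.02 62 fit -0.05579875777708114
0 66 fit -0.055379889083364886
0.02 63 fit -0.05653735440894418
0.07 56 fit -0.057913257807373844
x range [-0.08331748  0.07487221]
```

Request:
carry_out --targets '[{"hand":100,"x":0.001,"y":0,"z":0.007,"ax":0,"ay":0,"az":0},{"hand":100,"x":0.001,"y":0,"z":0.012,"ax":0,"ay":0,"az":0},{"hand":100,"x":0.001,"y":0,"z":0.0137,"ax":0,"ay":0,"az":0},{"hand":100,"x":0.001,"y":0,"z":0.0137,"ax":0,"ay":0,"az":0}]'

```text
t: 8.93
tool_pos: [0.537, -0.0914, 0.2474]
orientation: [-2.389, -2.039, 0.001]
force: [-6.2, 0.3, 10.5]
opening: 0.0929
gripper_force: 5.3
```

Request:
carry_out --targets '[{"hand":100,"x":0.004,"y":0,"z":0,"ax":0,"ay":0,"az":0},{"hand":100,"x":0.011,"y":0,"z":0,"ax":0,"ay":0,"az":0},{"hand":100,"x":0.018,"y":0,"z":0,"ax":0,"ay":0,"az":0},{"hand":100,"x":0.025,"y":0,"z":0,"ax":0,"ay":0,"az":0},{"hand":100,"x":0.032,"y":0,"z":0,"ax":0,"ay":0,"az":0},{"hand":100,"x":0.039,"y":0,"z":0,"ax":0,"ay":0,"az":0},{"hand":100,"x":0.044,"y":0,"z":0,"ax":0,"ay":0,"az":0},{"hand":100,"x":0.044,"y":0,"z":0,"ax":0,"ay":0,"az":0}]'

```text
t: 9.93
tool_pos: [0.5443, -0.0473, 0.248]
orientation: [2.389, 2.04, 0.001]
force: [-4.1, 1.2, 13.2]
opening: 0.0929
gripper_force: 6.5
```

Request:
carry_out --targets '[{"hand":100,"x":0,"y":0,"z":-0.006,"ax":0,"ay":0,"az":0},{"hand":100,"x":-0.002,"y":0,"z":-0.014,"ax":0,"ay":0,"az":0},{"hand":100,"x":-0.014,"y":0,"z":-0.014,"ax":0,"ay":0,"az":0},{"hand":100,"x":-0.021,"y":0,"z":-0.014,"ax":0,"ay":0,"az":0},{"hand":100,"x":-0.021,"y":0,"z":-0.007,"ax":0,"ay":0,"az":0},{"hand":100,"x":-0.021,"y":0,"z":-0.002,"ax":0,"ay":0,"az":0},{"hand":100,"x":-0.021,"y":0,"z":-0.0003,"ax":0,"ay":0,"az":0},{"hand":100,"x":-0.021,"y":0,"z":-0.0003,"ax":0,"ay":0,"az":0}]'

```text
t: 10.92
tool_pos: [0.5406, -0.0687, 0.2476]
orientation: [-2.389, -2.039, 0.001]
force: [-5.7, -0.0, 10.0]
opening: 0.0929
gripper_force: 4.8
```

```bash
python3 m.py
```

```text
t 10.93 tip band x -0.0034 y -0.0472 z(world) 0.0616 F [-5.7 -0.  10. ] yawerr [-0.001  0.    -0.001]
-0.07 67 fit -0.03292962517460454
-0.02 61 fit -0.033053190659120824
0 58 fit -0.03319756416664531
0.02 59 fit -0.03386868996073119
0.07 59 fit -0.03514933671280268
x range [-0.08286885  0.07500451]
```

Request:
carry_out --targets '[{"hand":100,"x":0.004,"y":0,"z":0,"ax":0,"ay":0,"az":0},{"hand":100,"x":0.011,"y":0,"z":0,"ax":0,"ay":0,"az":0},{"hand":100,"x":0.018,"y":0,"z":0,"ax":0,"ay":0,"az":0},{"hand":100,"x":0.025,"y":0,"z":0,"ax":0,"ay":0,"az":0},{"hand":100,"x":0.032,"y":0,"z":0,"ax":0,"ay":0,"az":0},{"hand":100,"x":0.039,"y":0,"z":0,"ax":0,"ay":0,"az":0},{"hand":100,"x":0.044,"y":0,"z":0,"ax":0,"ay":0,"az":0},{"hand":100,"x":0.044,"y":0,"z":0,"ax":0,"ay":0,"az":0}]'

```text
t: 11.98
tool_pos: [0.5479, -0.0246, 0.248]
orientation: [2.389, 2.04, 0.001]
force: [-3.7, 1.1, 10.7]
opening: 0.0928
gripper_force: 5.3
```

Request:
carry_out --targets '[{"hand":100,"x":0,"y":0,"z":-0.006,"ax":0,"ay":0,"az":0},{"hand":100,"x":0,"y":0,"z":-0.02,"ax":0,"ay":0,"az":0},{"hand":100,"x":-0.04,"y":0,"z":-0.04,"ax":0,"ay":0,"az":0},{"hand":100,"x":-0.09,"y":0,"z":-0.06,"ax":0,"ay":0,"az":0},{"hand":100,"x":-0.14,"y":0,"z":-0.06,"ax":0,"ay":0,"az":0},{"hand":100,"x":-0.19,"y":0,"z":-0.06,"ax":0,"ay":0,"az":0},{"hand":100,"x":-0.22,"y":0,"z":-0.06,"ax":0,"ay":0,"az":0}]'

```text
t: 12.85
tool_pos: [0.5124, -0.2449, 0.3081]
orientation: [2.391, 2.037, 0.0]
force: [0.6, 0.1, 0.9]
opening: 0.0928
gripper_force: 0.0
```

```bash
python3 m.py
python3 - <<'E'
from h import *
im,d=read_camera("top")
c=cv2.resize(im[100:245,195:365],None,fx=4,fy=4,interpolation=cv2.INTER_CUBIC);cv2.imwrite("pics/crop1.png",cv2.convertScaleAbs(c,alpha=1.6))
E
```

```text
t 12.85 tip band x -0.0034 y -0.2257 z(world) 0.1221 F [0.6 0.1 0.9] yawerr [ 0.001  0.001 -0.003]
-0.07 66 fit -0.009610794492299752
-0.02 1 fit -0.012529128031187053
0 7 fit -0.011034693655803951
0.02 39 fit -0.011603498983386095
0.07 37 fit -0.012022297879451763
x range [-0.08286012  0.07439721]
```

View pics/crop1.png

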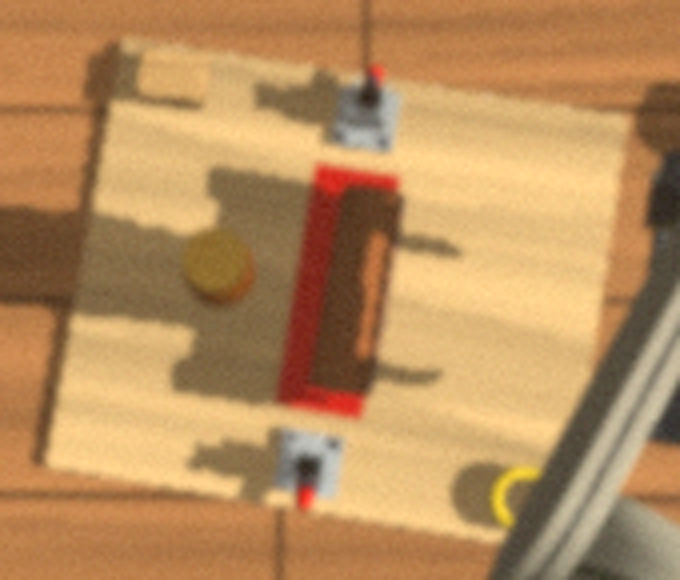

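The round now lies mostly in the band, corners about (347,187), (403,195), (370,392) and (308,383), displaced to the right side of the band. The jar, offcut, clamps and tape look unmoved. I'll work out the remaining offset.

Run:
```python
from h import *
p=camera_params("top")
q=onz(p,*(np.array([(347,187),(403,195),(370,392),(310,383)],float).T/4+np.array([[195],[100]])),np.float64(.037))
r=(q-C);print(np.c_[r@X,r@Y].round(4),(r@X).mean(),(r@Y).mean(),)
# side: outline of band & depth bias check
im,d=read_camera('side');ps=camera_params('side')
v,u=np.mgrid[0:384,0:512];P=w(ps,u,v,d)-C
h=cv2.cvtColor(im,cv2.COLOR_BGR2HSV)
x=P@X;y=P@Y
m=((h[...,0]<6)|(h[...,0]>174))&(h[...,1]>200)&(abs(x)<.105)&(abs(y)<.06)&(P[...,2]<.008)
print("side band x,y range",np.percentile(x[m],[1,99]),np.percentile(y[m],[1,99]))
print(delta(-.003,-.023,.0745))
```

```text
[[ 0.0786  0.0065]
 [ 0.0792 -0.0385]
 [-0.0801 -0.0371]
 [-0.0807  0.0105]] -0.0007450394594504979 -0.014645529630364706
side band x,y range [-0.09800895  0.09761108] [-0.03400658  0.03218341]
(array([ 0.2016, -0.0003,  0.0471]), array([ 0.0004,  0.0001, -0.0037]))
```

Request:
carry_out --targets '[{"hand":100,"x":0.05,"y":0,"z":0,"ax":0,"ay":0,"az":-0.002},{"hand":100,"x":0.1,"y":0,"z":0.01,"ax":0,"ay":0,"az":-0.003},{"hand":100,"x":0.15,"y":0,"z":0.025,"ax":0,"ay":0,"az":-0.003},{"hand":100,"x":0.19,"y":0,"z":0.04,"ax":0,"ay":0,"az":-0.003},{"hand":100,"x":0.199,"y":0,"z":0.048,"ax":0,"ay":0,"az":-0.003},{"hand":100,"x":0.199,"y":0,"z":0.056,"ax":0,"ay":0,"az":-0.003},{"hand":100,"x":0.199,"y":0,"z":0.06,"ax":0,"ay":0,"az":-0.003},{"hand":100,"x":0.199,"y":0,"z":0.06,"ax":0,"ay":0,"az":-0.003}]'

```text
t: 14.0
tool_pos: [0.5443, -0.0473, 0.2478]
orientation: [2.388, 2.041, -0.0]
force: [-1.8, -0.0, 3.0]
opening: 0.093
gripper_force: 1.5
```

Request:
carry_out --targets '[{"hand":100,"x":0.004,"y":0,"z":0,"ax":0,"ay":0,"az":0},{"hand":100,"x":0.009,"y":0,"z":0,"ax":0,"ay":0,"az":0},{"hand":100,"x":0.014,"y":0,"z":0,"ax":0,"ay":0,"az":0},{"hand":100,"x":0.019,"y":0,"z":0,"ax":0,"ay":0,"az":0},{"hand":100,"x":0.024,"y":0,"z":0,"ax":0,"ay":0,"az":0},{"hand":100,"x":0.027,"y":0,"z":0,"ax":0,"ay":0,"az":0},{"hand":100,"x":0.027,"y":0,"z":0,"ax":0,"ay":0,"az":0}]'

```text
t: 14.88
tool_pos: [0.5489, -0.02, 0.2482]
orientation: [2.387, 2.041, 0.001]
force: [-1.9, 0.6, 6.9]
opening: 0.0928
gripper_force: 3.4
```

Request:
carry_out --targets '[{"hand":100,"x":0,"y":0,"z":-0.006,"ax":0,"ay":0,"az":0},{"hand":100,"x":0,"y":0,"z":-0.02,"ax":0,"ay":0,"az":0},{"hand":100,"x":-0.04,"y":0,"z":-0.05,"ax":0,"ay":0,"az":0},{"hand":100,"x":-0.09,"y":0,"z":-0.08,"ax":0,"ay":0,"az":0},{"hand":100,"x":-0.14,"y":0,"z":-0.1,"ax":0,"ay":0,"az":0},{"hand":100,"x":-0.19,"y":0,"z":-0.11,"ax":0,"ay":0,"az":0},{"hand":100,"x":-0.24,"y":0,"z":-0.12,"ax":0,"ay":0,"az":0},{"hand":100,"x":-0.27,"y":0,"z":-0.12,"ax":0,"ay":0,"az":0}]'

```text
t: 15.88
tool_pos: [0.5062, -0.2889, 0.3695]
orientation: [2.386, 2.038, 0.001]
force: [0.1, -0.2, 0.2]
opening: 0.0929
gripper_force: 0.0
```

```bash
python3 m.py
python3 - <<'E'
from h import *
im,d=read_camera("top")
c=cv2.resize(im[100:245,195:365],None,fx=4,fy=4,interpolation=cv2.INTER_CUBIC);cv2.imwrite("pics/crop2.png",cv2.convertScaleAbs(c,alpha=2))
E
```

```text
t 15.88 tip band x -0.0023 y -0.2703 z(world) 0.1835 F [ 0.1 -0.2  0.2] yawerr [ 0.003  0.002 -0.   ]
-0.07 64 fit 0.004661285977888553
-0.02 33 fit 0.0023468367944275877
0 3 fit 0.00262000555920475
0.02 22 fit 0.001123690298162082
0.07 51 fit 0.0014664754015377857
x range [-0.08264068  0.07536788]
```

View pics/crop2.png

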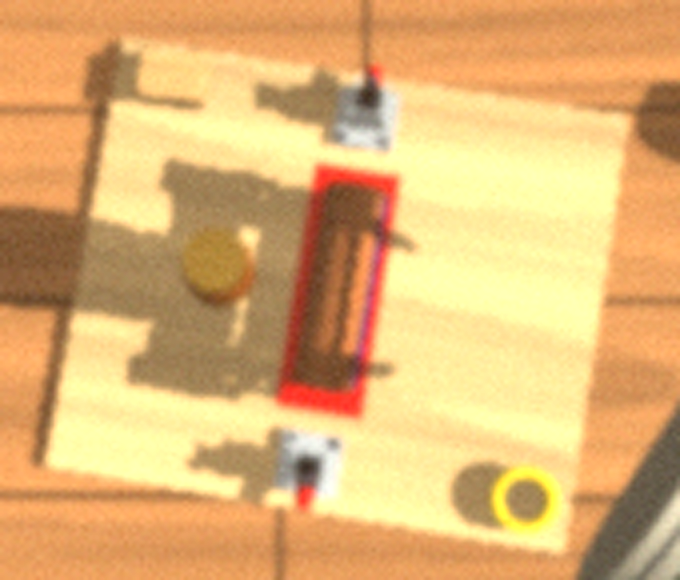

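View pics/last.png

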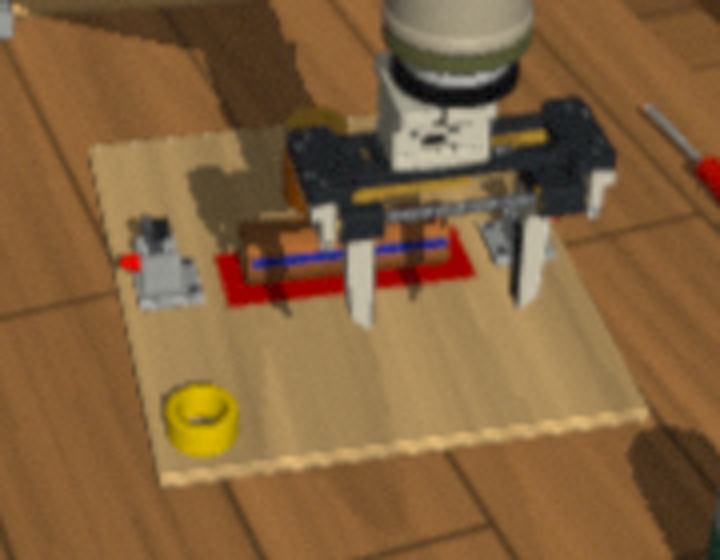

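The round lies inside the band: its centre is near crop (342,287), against the band's (339,290), and it is parallel to the band. The blue line has come round to the rear side, so it rolled about 5 rad. The side depth gives a y of about +2 mm.

```bash
python3 -c "
from h import *
print(robot.close_job())"
```

```text
the job is handed in; nothing more can be done
None
```

The round was rolled in six top strokes into the red band, where it lies parallel and at rest about 2 mm off the centre line. The other things looked unmoved in the final pictures, and the job is handed in.

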